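# Line up the mouthpieces in the tipping tray

### The job

Lay the spare mouthpiece flat in the empty place of the steel tray, lengthwise along the fence, then lift the tray by its bar so that all four mouthpieces slide down into one row, each with its long side flush against the fence; do not touch the three that were already in the tray. Lower the tray gently until it lies flat again and let go, leaving the other things on the table where they are.

Things in the scene. Friction and masses are not known exactly. Their poses are not given: they have to be found in the camera images.
- tray_in (a point): centre of the plain steel tray's inner floor, 20 mm above the table when flat; axes turn with the tray: x to the fence, y along it, z out of the floor. Floor x -101 to +99, y -200 to +200 mm; walls 14 mm above the floor, fence 26 mm. Four places side by side, centred about y = -147, -49, 49, 147 mm; three hold a mouthpiece (mid-depth, up to 0.3 rad askew), one is empty (varies)
- tray_fence (a point): middle of the fence's inner face at the floor: the fence is the tray's tallest wall, 26 mm above the floor and 400 mm long, on the side away from the bar, 99 mm along x from the floor's centre; axes as the tray's
- tray (a joint): tilt of the tray, rad: 0 flat on its base, growing as the bar side is lifted; stop at 0.8. It hinges along the foot of the fence, turns freely and falls back by its own weight if let go; tray 0.7 kg. The mouthpieces start to slide down it at a tilt of 0.27 to 0.4 rad
- tray_hinge (a point): middle of the hinge line, which runs along the tray's y axis below the fence (105 mm in x from the floor's centre, 4 mm under the floor); axes as the tray's
- tray_bar (a point): middle of the tray's lifting bar, a round steel bar 12 mm thick and 150 mm long parallel to the fence on the opposite side, 130 mm from the floor's centre along -x, 71 mm above the table when flat; free space beneath it and on both sides; about 4 N lift it; axes as the tray's
- spare_center (a point): the fourth mouthpiece, lying on the table to the robot's right of the tray, any yaw. white hard-plastic mouthpiece, a flat-oval tube 80 mm long (its y axis), 40 mm wide (x) over the middle 52 mm and 36 mm wide at both ends, 26 mm high (z), about 40 g; this point is its centre, 13 mm above its underside
- piece0_center (a point): one of the three already in the tray, not to be touched. white hard-plastic mouthpiece, a flat-oval tube 80 mm long (its y axis), 40 mm wide (x) over the middle 52 mm and 36 mm wide at both ends, 26 mm high (z), about 40 g; this point is its centre, 13 mm above its underside
- piece1_center (a point): one of the three already in the tray, not to be touched. white hard-plastic mouthpiece, a flat-oval tube 80 mm long (its y axis), 40 mm wide (x) over the middle 52 mm and 36 mm wide at both ends, 26 mm high (z), about 40 g; this point is its centre, 13 mm above its underside
- piece2_center (a point): one of the three already in the tray, not to be touched. white hard-plastic mouthpiece, a flat-oval tube 80 mm long (its y axis), 40 mm wide (x) over the middle 52 mm and 36 mm wide at both ends, 26 mm high (z), about 40 g; this point is its centre, 13 mm above its underside
- timer: bystander, loose, leave it alone: sand timer, 54 mm across, 110 mm tall; origin under its foot
- medicine: bystander, loose, leave it alone: amber medicine bottle, 48 mm across, 95 mm tall; origin under its foot
- tumbler: bystander, loose, leave it alone: green glass tumbler, 70 mm across, 90 mm tall; origin under its foot
- jar: bystander, loose, leave it alone: lidded glass jar, 60 mm across, 75 mm tall; origin under its foot
- spoon: bystander, loose, leave it alone: steel spoon lying flat, 160 mm long along x; origin under its middle

How it is judged:
On the way, in this order (a step that is already met when the one before it is completed fails the run):
1. the spare mouthpiece lies in the flat tray, let go (x of spare_center in the frame of tray_in between -0.1 and 0.1 m and y of spare_center in the frame of tray_in between -0.2 and 0.2 m and z of spare_center in the frame of tray_in below 0.021 m and angle between spare_center's own z axis and vertical below 0.2 rad and contact force between the fingers and spare below 0.1 N and value of joint tray below 0.04 rad), for 0.2 s.
2. the tray is tilted and all four lie in a row along the fence (value of joint tray above 0.2 rad and x of each of piece0_center, piece1_center, piece2_center, spare_center in the frame of tray_in above 0.074 m and z of each of piece0_center, piece1_center, piece2_center, spare_center in the frame of tray_in below 0.02 m and angle between the y axis of each of piece0_center, piece1_center, piece2_center, spare_center and the y axis of tray_in, either way round below 0.12 rad), for 0.2 s.
At the end, for the whole second after the job is handed in: the tray lies flat (tilt under 0.03 rad) and all four mouthpieces rest on its floor, each flush against the fence (side within 5 mm of it, long axis within 0.12 rad of it), still (value of joint tray below 0.03 rad and x of each of piece0_center, piece1_center, piece2_center, spare_center in the frame of tray_in above 0.074 m and z of each of piece0_center, piece1_center, piece2_center, spare_center in the frame of tray_in below 0.02 m and angle between the y axis of each of piece0_center, piece1_center, piece2_center, spare_center and the y axis of tray_in, either way round below 0.12 rad and linear speed of each of piece0, piece1, piece2, spare below 0.02 m/s); the robot touches nothing.
It fails at once if the fingers touch a mouthpiece that was already in the tray (over 0.5 N) (contact force between the fingers and piece0 above 0.5 N or contact force between the fingers and piece1 above 0.5 N or contact force between the fingers and piece2 above 0.5 N).
It fails at once if the tray falls or is slammed down (faster than 2.5 rad/s) (velocity of joint tray below -2.5 rad/s).
It fails at once if another thing on the table is shifted by more than 30 mm or tipped over (distance of any of timer, medicine, tumbler, jar, spoon from where it was at the start of the episode above 0.03 m or angle between any of timer, medicine, tumbler, jar, spoon's own z axis and vertical above 0.5 rad).
It also fails if it takes over 61 s, if anything falls off the work surface, if the arm or the gripper's body presses on something with over 40 N, if the wrist force passes 120 N, or if a joint passes its speed limit or range.

### The arm

A 7-joint arm with a two-finger parallel gripper is mounted at the origin on the work surface. World frame = base frame: x ahead of the robot, y to its left, z up, the work surface at z = 0. Lengths are in m, angles in rad, forces in N, time in s.
With the tool pointing down it reaches from about 0.4 to 0.85 m from the base axis. Payload 10.4 kg.
Tool frame: the origin (TCP) lies midway between the tips of the shut fingers; the grasp point (between the pads) lies 19 mm behind it; z points along the fingers, y is the direction in which the jaws open and shut (so a half turn about z gives the same grasp; the last joint's range is limited). The gripper opens to 85 mm and grips with 20 to 120 N. Pads are 22 mm wide; open, the fingers measure 114 mm over their backs; the gripper's body (76 mm by 85 mm) begins 54 mm behind the grasp point. The pads swing forward as they close: fully open they stand 13 mm farther back than shut.
Start: joints at [1.296, 0.332, -0.065, 1.46, 0.022, 1.35, -0.088], TCP at [0.156, -0.605, 0.231] pointing down, gripper open.
Joint ranges: [-2.6, 2.6], [-0.5, 2.12], [-1.47, 1.34], [0.16, 2.42], [-1.27, 4.41], [0.06, 2.06], [-2.6, 2.6]. Speed limits (rad/s): [2.22, 2.22, 2.79, 2.79, 3.14, 3.14, 3.14].

### API

Orientations are given as a unit quaternion [x, y, z, w].
In Python, from workcell import manip, viewer gives the robot as it stands.
- The arm moves only by the tool move_arm, never from a script. Its argument "deltas" is a list of rows, each a list of 7 numbers: the shift along the tool's x, y, z in m, then the turn, a rotation vector about the tool's x, y, z in degrees, then the opening, from -1 (shut) to 1 (fully open). In form: [[dx, dy, dz, wx, wy, wz, gripper], ...]. A call has 1 to 10 rows; each row shifts and turns the commanded pose from where the row before left it, along the tool's axes as they then stand; what a row does not reach is not made up. A row lasts 1/8 s, in which the tool goes at most 62.5 mm and 10.7 degrees, less where a joint would pass 70% of its speed; a pose out of reach is approached as far as the arm can. A call with a gripper value outside its range is refused whole. The fingers move at their own pace and stop on an object; "force" is the grip in N (left out, the last holds). Time passes only in rows, so rows that do not move let the fingers close. It gives the time, the measured TCP pose, the force and the opening at its end, in the units of the state.
- manip.get_obs(): the state, without advancing time (a new reading comes with each control period).
- viewer.camera(name): name is "side" or "top"; returns (picture, depth): 420x560x3 uint8, red, green, blue; 420x560 float32, m along the optical axis (not along the pixel's ray), 0 where there is no reading.
- viewer.calibration(name): a dict with "fx", "fy", "cx", "cy" (pixels), "R" (3x3) and "t" (3): a world point X has camera coordinates R X + t. Camera axes: x right, y down, z forward; pixel columns grow to the right and rows downward; lengths in m; the calibration is good to about 2 mm. A picture is of the moment at which its call begins. calibration takes no time and is no camera call.
- manip.hand_in(): hands the job in, once; it reports no verdict.
The state is a dict: "clock": time; "joint_pos": joint angles; "joint_velocities": joint speeds; "tau": joint torques, N m; "position": TCP position; "ee_rot": TCP orientation; "ft_force": force on the tool from outside, world axes, zero at the start; "torque": the same for the moment, N m; "grip_width": opening from 0.0 (shut) to 1.0 (fully open).
Only numpy, scipy, OpenCV 4.12 (cv2) and the standard library are available. Lean on these libraries where they do the work, as an engineer would, in place of code of your own. Each camera call takes 0.05 s, during which the arm holds its last target.

## Working session

There is one attempt and no reset: what is moved stays moved. The work goes in short steps, Python scripts to look and compute and a tool call to move; the robot and the scene stay as the last step left them, time stands still between calls to the robot, and variables do not carry over. Pictures are saved under pics/ and viewed, and the job is handed in when it is done.

Besides the shell and the picture viewer there is one more tool, called after "Call:" in YAML: its name, and indented under it one key for each argument. move_arm: Moves the arm, as the interface text tells. Its arguments: {"type":"object","properties":{"deltas":{"type":"array"},"force":{"type":"number"}},"required":["deltas"]}

```bash
mkdir -p pics; ls; python3 - <<'E'
from workcell import manip, viewer
import cv2, numpy as np
o=manip.get_obs(); print(o)
for n in ("side","top"):
    p,d=viewer.camera(n); cv2.imwrite(f"pics/{n}0.png",p[:,:,::-1]); np.savez(f"{n}0.npz",p=p,d=d)
    c=viewer.calibration(n); print(n,c)
E
```

```text
pics
{'clock': 0.0, 'joint_pos': array([ 1.2963945 ,  0.33289267, -0.06470526,  1.46096659,  0.02155838,
        1.34988036, -0.08848135]), 'joint_velocities': array([-0.00184346, -0.00146534,  0.00090561, -0.00064858, -0.0007751 ,
        0.00059288, -0.00115925]), 'tau': array([-3.92084462e-05, -6.25451803e+01,  4.86759015e-02, -3.91608024e+01,
        1.61008607e-02,  9.84968792e-03,  2.03023961e-05]), 'position': array([ 0.1556341 , -0.60491732,  0.23049088]), 'ee_rot': array([ 9.92082421e-01,  1.25586389e-01, -1.03644673e-04, -7.19433911e-04]), 'ft_force': array([-0.12339606,  0.23183182, -0.76772932]), 'torque': array([ 0.0232275 , -0.02978465,  0.02845853]), 'grip_width': 0.9983087625504604}
side {'fx': 442.463662595804, 'fy': 442.463662595804, 'cx': 273.42700579887673, 'cy': 206.81800011894555, 'R': array([[ 0.99962646, -0.02440434,  0.01230321],
       [-0.00305076, -0.54699381, -0.83713109],
       [ 0.02715941,  0.83678086, -0.54686394]]), 't': array([-0.6004935 ,  0.04609688,  1.26698803])}
top {'fx': 446.26231746545534, 'fy': 446.26231746545534, 'cx': 282.9719058723222, 'cy': 209.48832835449568, 'R': array([[ 5.38876120e-04, -9.99954388e-01, -9.53578469e-03],
       [-9.92686747e-01,  6.16226181e-04, -1.20717203e-01],
       [ 1.20717573e-01,  9.53109870e-03, -9.92641136e-01]]), 't': array([-0.00681001,  0.5869578 ,  1.38438358])}
```

View pics/top0.png

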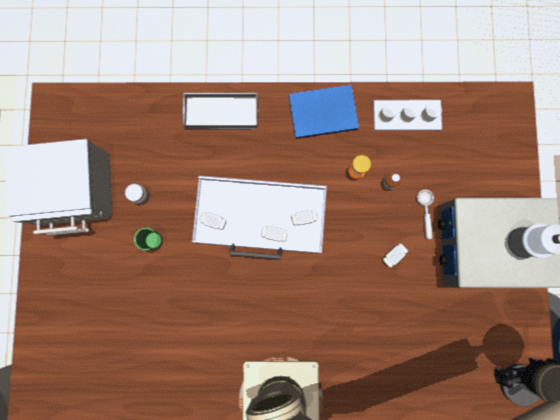

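View pics/side0.png

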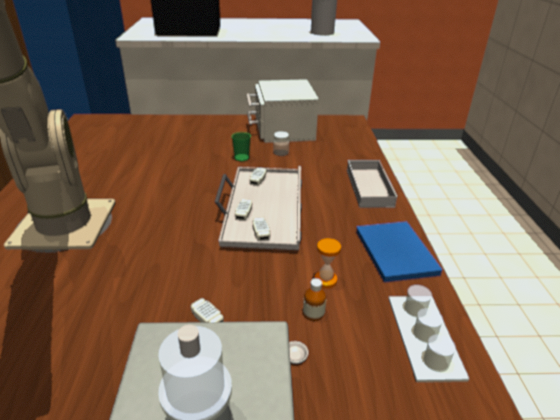

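The top view shows the tray at columns 193–327, rows 177–252, with the bar at about (256,253). The pieces in it are near (212,220), (274,233) and (304,217), so the gap is at about (243,225). The spare is at (395,255). Next I measure these points.

```bash
cat > h.py <<'E'
from workcell import manip, viewer
import cv2, numpy as np
def pts(n,d):
    c=viewer.calibration(n); v,u=np.mgrid[0:420,0:560]
    P=np.stack([(u-c['cx'])/c['fx']*d,(v-c['cy'])/c['fy']*d,d],-1)
    return (P-c['t'])@c['R']
def ray(n,u,v,z):
    c=viewer.calibration(n); r=c['R'].T@np.array([(u-c['cx'])/c['fx'],(v-c['cy'])/c['fy'],1]); o=-c['R'].T@c['t']
    return o+r*(z-o[2])/r[2]
def proj(n,X):
    c=viewer.calibration(n); q=c['R']@np.asarray(X)+c['t']; return c['fx']*q[0]/q[2]+c['cx'],c['fy']*q[1]/q[2]+c['cy']
E
python3 - <<'E'
from h import *
f=np.load('top0.npz');p,d=f['p'],f['d'];W=pts('top',d)
print('table z',np.median(W[300:330,150:220,2]))
for nm,z0,z1,(r0,r1,c0,c1) in (('spare',.008,.05,(235,275,375,415)),('bar',.055,.09,(235,270,215,300)),('floorpieces',.036,.06,(185,250,190,325)),('traywhole',.010,.06,(165,262,180,340))):
    m=np.zeros((420,560),np.uint8); z=W[...,2]; m[r0:r1,c0:c1]=((z>z0)&(z<z1))[r0:r1,c0:c1]
    n,l,s,cc=cv2.connectedComponentsWithStats(m)
    for i in range(1,n):
        if s[i,4]<15: continue
        q=W[l==i]; r=cv2.minAreaRect(q[:,:2].astype(np.float32)*1000)
        mu=q[:,:2].mean(0);w,V=np.linalg.eigh(np.cov((q[:,:2]-mu).T))
        print(nm,s[i],cc[i].round(1),'mean',q.mean(0).round(4),'zmax',q[:,2].max().round(4),'rect',np.round(r[0],1),np.round(r[1],1),round(r[2],1),'axis',V[:,1].round(3))
crop=cv2.resize(p[165:275,180:420,::-1],None,fx=3.3,fy=3.3,interpolation=cv2.INTER_CUBIC);cv2.imwrite('pics/crop.png',crop)
g=p.mean(-1)
E
```

```text
table z 0.0005600662076405537
spare [382 244  25  23 317] [394.3 254.9] mean [ 0.4436 -0.3587  0.0242] zmax 0.0349 rect [ 443.9 -359.8] [38.8 81.2] 42.4 axis [-0.674  0.738]
bar [229 247  52  12 226] [254.5 254.1] mean [0.4447 0.0797 0.0744] zmax 0.0848 rect [449.5  80.3] [158.6  23.5] 85.3 axis [0.08  0.997]
floorpieces [289 185  36   4  70] [309.1 185.9] mean [ 0.6613 -0.09    0.0445] zmax 0.0544 rect [662.8 -82.1] [112.2   7.6] 85.9 axis [0.062 0.998]
floorpieces [291 210  26  15 299] [303.7 217. ] mean [ 0.5618 -0.0724  0.0452] zmax 0.0536 rect [562.1 -72.4] [40.  80.2] 11.8 axis [-0.197  0.98 ]
floorpieces [199 212  27  18 300] [211.9 220.3] mean [0.5515 0.2175 0.0448] zmax 0.0538 rect [552.1 218.1] [81.2 39.9] 71.3 axis [0.322 0.947]
floorpieces [261 226  26  15 299] [273.5 233.1] mean [0.5112 0.0229 0.0453] zmax 0.0541 rect [511.5  23.1] [79.9 39.9] 78.1 axis [0.199 0.98 ]
floorpieces [230 243   5   7  18] [232. 246.] mean [0.4706 0.1525 0.0464] zmax 0.0586 rect [471.1 153.6] [11.5 19.1] 85.4 axis [-0.989 -0.149]
traywhole [ 192  176  134   78 8510] [259.  214.1] mean [0.5739 0.0703 0.0243] zmax 0.0586 rect [569.7  70.6] [408.5 229.8] 85.4 axis [0.083 0.997]
```

View pics/crop.png

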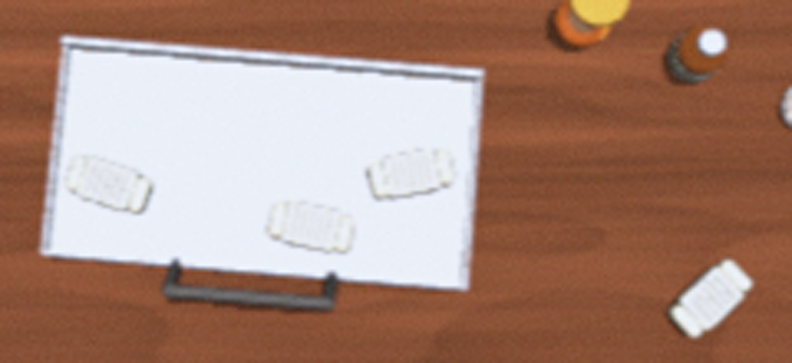

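```bash
cat >> h.py <<'E'
from scipy.spatial.transform import Rotation as Ro
def go(T,a_deg=None):
    o=manip.get_obs(); R=Ro.from_quat(o['ee_rot']); d=R.inv().apply(np.array(T)-o['position'])
    x=R.as_matrix()[:,0]; a=np.degrees(np.arctan2(x[1],x[0]))
    print('pos',o['position'].round(4),'toolx deg',a.round(2),'zaxis',R.as_matrix()[:,2].round(4),'tool delta mm',(1000*d).round(1), 'wz', None if a_deg is None else round(-(a_deg-a),1),'F',o['ft_force'].round(1),'w',round(o['grip_width'],3),'t',o['clock'])
E
python3 - <<'E'
from h import *
f=np.load('top0.npz');W=pts('top',f['d'])
print('stove max z',np.percentile(W[200:285,445:490,2],[50,90,100]),'left-front part', W[286,448],W[280,460])
m=W[150:200,345:405]; 
for b in ((150,185,345,372),(170,195,380,403)):
    q=W[b[0]:b[1],b[2]:b[3]].reshape(-1,3); q=q[q[:,2]>.05]; print(q.min(0).round(3),q.max(0).round(3))
go([.444,-.359,.2],132.4)
E
```

```text
stove max z [0.15009203 0.15433663 1.44498706] left-front part [ 3.45525683e-01 -5.32119831e-01  6.55972541e-05] [ 0.36989823 -0.51229174  0.1543088 ]
[ 0.416 -0.27   0.096] [ 0.746 -0.02   1.445]
[ 0.416 -0.372  0.051] [ 0.7   -0.02   1.445]
pos [ 0.1556 -0.605   0.2306] toolx deg 14.43 zaxis [-4.0e-04  1.3e-03 -1.0e+00] tool delta mm [ 340.6 -166.3   30.8] wz -118.0 F [-0.5 -0.6  0.3] w 0.999 t 0.1
```

Call:
move_arm:
  deltas:
    - [0.034,-0.0166,0,0,0,0,1]
    - [0.034,-0.0166,0,0,0,0,1]
    - [0.034,-0.0166,0,0,0,0,1]
    - [0.034,-0.0166,0,0,0,0,1]
    - [0.034,-0.0166,0,0,0,0,1]
    - [0.034,-0.0166,0,0,0,0,1]
    - [0.034,-0.0166,0,0,0,0,1]
    - [0.034,-0.0166,0,0,0,0,1]
    - [0.034,-0.0166,0,0,0,0,1]
    - [0.034,-0.0166,0,0,0,0,1]
  force: 30

```text
clock: 1.35
position: [0.4443, -0.3589, 0.231]
ee_rot: [0.992, 0.126, -0.0, -0.0]
ft_force: [1.2, -0.2, -0.1]
grip_width: 1.005
```

Call:
move_arm:
  deltas:
    - [0,0,0.005,0,0,-10,1]
    - [0,0,0.005,0,0,-10,1]
    - [0,0,0.005,0,0,-10,1]
    - [0,0,0.005,0,0,-10,1]
    - [0,0,0.005,0,0,-10,1]
    - [0,0,0.005,0,0,-10,1]
    - [0,0,0.005,0,0,-10,1]
    - [0,0,0.005,0,0,-10,1]
    - [0,0,0.005,0,0,-10,1]
    - [0,0,0.005,0,0,-10,1]

```text
clock: 2.6
position: [0.4434, -0.3597, 0.1808]
ee_rot: [0.539, 0.842, 0.0, -0.0]
ft_force: [-0.3, -0.2, -0.2]
grip_width: 1.002
```

Call:
move_arm:
  deltas:
    - [0,0,0.005,0,0,-9,1]
    - [0,0,0.005,0,0,-9,1]
    - [0,0,0,0,0,0,1]
    - [0,0,0,0,0,0,1]

```text
clock: 3.1
position: [0.4436, -0.3599, 0.1713]
ee_rot: [0.405, 0.914, 0.0, -0.0]
ft_force: [-0.6, -0.7, -0.0]
grip_width: 1.0
```

```bash
python3 - <<'E'
from h import *
go([.444,-.359,.003],132.4)
print(manip.get_obs()['joint_pos'].round(2))
E
```

```text
pos [ 0.4436 -0.3599  0.1713] toolx deg 132.22 zaxis [-1.e-04  1.e-04 -1.e+00] tool delta mm [  0.4   0.9 168.3] wz -0.2 F [-0.6 -0.7 -0. ] w 1.0 t 3.1
[ 1.05  0.3  -0.54  1.66  0.16  1.22  1.22]
```

Call:
move_arm:
  deltas:
    - [0,0,0.03,0,0,0,1]
    - [0,0,0.03,0,0,0,1]
    - [0,0,0.03,0,0,0,1]
    - [0,0,0.03,0,0,0,1]
    - [0,0,0.02,0,0,0,1]
    - [0,0,0.016,0,0,0,1]
    - [0,0,0.011,0,0,0,1]
    - [0,0,0,0,0,0,1]

```text
clock: 4.1
position: [0.4435, -0.3597, 0.0039]
ee_rot: [0.403, 0.915, 0.0, -0.0]
ft_force: [-0.4, 0.4, 1.3]
grip_width: 1.001
```

Call:
move_arm:
  deltas:
    - [0,0,0,0,0,0,0.3]
    - [0,0,0,0,0,0,0]
    - [0,0,0,0,0,0,-0.5]
    - [0,0,0,0,0,0,-1]
    - [0,0,0,0,0,0,-1]
    - [0,0,0,0,0,0,-1]
    - [0,0,0,0,0,0,-1]

```text
clock: 4.97
position: [0.444, -0.3601, 0.005]
ee_rot: [0.403, 0.915, -0.0, 0.0]
ft_force: [-1.1, 1.5, 6.9]
grip_width: 0.462
```

Call:
move_arm:
  deltas:
    - [0,0,-0.01,0,0,0,-1]
    - [0,0,-0.03,0,0,0,-1]
    - [0,0,-0.04,0,0,0,-1]
    - [0,0,-0.04,0,0,0,-1]
    - [0,0,-0.04,0,0,0,-1]
    - [0,0,0,0,0,0,-1]
    - [0,0,0,0,0,0,-1]

```text
clock: 5.85
position: [0.4432, -0.3596, 0.1639]
ee_rot: [0.403, 0.915, -0.0, -0.0]
ft_force: [0.2, 0.1, -1.0]
grip_width: 0.459
```

```bash
python3 - <<'E'
from h import *
go([.5973,.1138,.16],85.4)
p,d=viewer.camera('side');cv2.imwrite('pics/s1.png',cv2.resize(p[150:400,100:400,::-1],None,fx=2.4,fy=2.4))
E
```

```text
pos [ 0.4432 -0.3596  0.1639] toolx deg 132.43 zaxis [-6.e-04  2.e-04 -1.e+00] tool delta mm [245.5 433.1   3.9] wz 47.0 F [ 0.2  0.1 -1. ] w 0.459 t 5.85
```

View pics/s1.png

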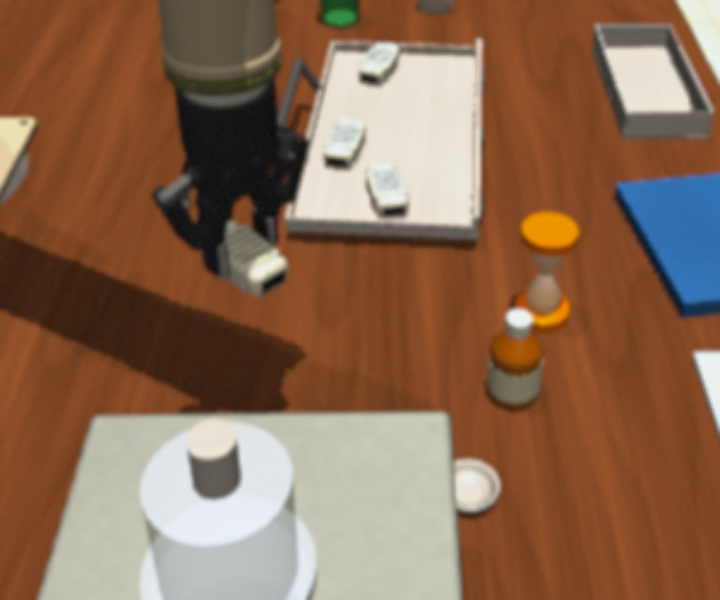

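Call:
move_arm:
  deltas:
    - [0.012,0.022,0,0,0,0,-1]
    - [0.0245,0.0433,0,0,0,0,-1]
    - [0.0245,0.0433,0,0,0,0,-1]
    - [0.0245,0.0433,0,0,0,0,-1]
    - [0.0245,0.0433,0,0,0,0,-1]
    - [0.0245,0.0433,0,0,0,0,-1]
    - [0.0245,0.0433,0,0,0,0,-1]
    - [0.0245,0.0433,0,0,0,0,-1]
    - [0.0245,0.0433,0,0,0,0,-1]
    - [0.0245,0.0433,0,0,0,0,-1]

```text
clock: 7.15
position: [0.5904, 0.0908, 0.1629]
ee_rot: [0.403, 0.915, -0.001, -0.001]
ft_force: [0.9, -0.9, -0.8]
grip_width: 0.46
```

Call:
move_arm:
  deltas:
    - [0.012,0.022,0,0,0,0,-1]
    - [0,0,0,0,0,9.4,-1]
    - [0,0,0,0,0,9.4,-1]
    - [0,0,0,0,0,9.4,-1]
    - [0,0,0,0,0,9.4,-1]
    - [0,0,0,0,0,9.4,-1]
    - [0,0,0,0,0,0,-1]
    - [0,0,0,0,0,0,-1]

```text
clock: 8.15
position: [0.5985, 0.1132, 0.1636]
ee_rot: [0.733, 0.68, -0.0, -0.0]
ft_force: [0.1, 0.2, -0.6]
grip_width: 0.463
```

```bash
python3 - <<'E'
from h import *
go([.5977,.1138,.0255],85.4)
p,d=viewer.camera('side');cv2.imwrite('pics/s2.png',cv2.resize(p[130:280,180:340,::-1],None,fx=4,fy=4))
E
```

```text
pos [0.5985 0.1132 0.1636] toolx deg 85.64 zaxis [-1.1e-03 -2.0e-04 -1.0e+00] tool delta mm [  0.6  -0.7 138.1] wz 0.2 F [ 0.1  0.2 -0.6] w 0.463 t 8.15
```

View pics/s2.png

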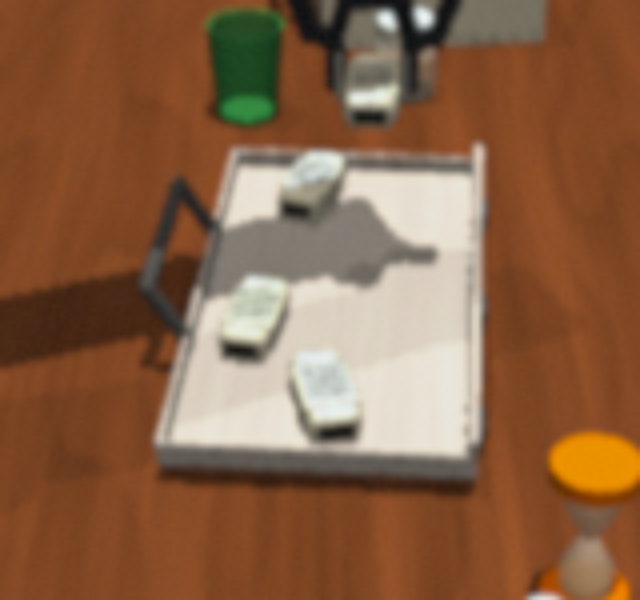

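The spare is held level, lined up above the gap. Now I lower it.

Call:
move_arm:
  deltas:
    - [0,0,0.02,0,0,0,-1]
    - [0,0,0.03,0,0,0,-1]
    - [0,0,0.03,0,0,0,-1]
    - [0,0,0.025,0,0,0,-1]
    - [0,0,0.015,0,0,0,-1]
    - [0,0,0.01,0,0,0,-1]
    - [0,0,0.005,0,0,0,-1]
    - [0,0,0,0,0,0,-1]
    - [0,0,0,0,0,0,-1]

```text
clock: 9.32
position: [0.5993, 0.1134, 0.03]
ee_rot: [0.735, 0.678, 0.0, 0.0]
ft_force: [-0.5, -1.0, -0.6]
grip_width: 0.462
```

```bash
python3 - <<'E'
from h import *
go([.5977,.1138,.0255],85.4)
E
```

```text
pos [0.5993 0.1134 0.03  ] toolx deg 85.43 zaxis [ 1.1e-03  1.0e-04 -1.0e+00] tool delta mm [ 0.3 -1.6  4.5] wz 0.0 F [-0.5 -1.  -0.6] w 0.462 t 9.325
```

Call:
move_arm:
  deltas:
    - [0,0,0.002,0,0,0,-1]
    - [0,0,0.0015,0,0,0,-1]
    - [0,0,0,0,0,0,-1]
    - [0,0,0,0,0,0,-1]

```text
clock: 9.82
position: [0.5989, 0.1133, 0.0258]
ee_rot: [0.735, 0.678, 0.0, 0.0]
ft_force: [-0.2, 0.3, -1.3]
grip_width: 0.464
```

Call:
move_arm:
  deltas:
    - [0,0,0,0,0,0,0.1]
    - [0,0,0,0,0,0,0.25]
    - [0,0,0,0,0,0,0.35]
    - [0,0,0,0,0,0,0.35]
    - [0,0,0,0,0,0,0.35]
    - [0,0,0,0,0,0,0.35]

```text
clock: 10.58
position: [0.5988, 0.1133, 0.0258]
ee_rot: [0.735, 0.678, -0.0, 0.0]
ft_force: [-0.1, 0.4, 0.7]
grip_width: 0.675
```

Call:
move_arm:
  deltas:
    - [0,0,-0.01,0,0,0,0.35]
    - [0,0,-0.02,0,0,0,0.35]
    - [0,0,-0.04,0,0,0,0.35]
    - [0,0,-0.04,0,0,0,0.35]
    - [0,0,-0.04,0,0,0,0.35]
    - [0,0.03,0,0,0,0,0.35]
    - [0,0,0,0,0,0,0.35]

```text
clock: 11.45
position: [0.6302, 0.1103, 0.1776]
ee_rot: [0.735, 0.678, 0.001, 0.001]
ft_force: [-0.5, -0.1, -0.6]
grip_width: 0.673
```

```bash
python3 - <<'E'
from h import *
go([.4447,.0797,.16],85.4)
for n in ('side','top'):
    p,d=viewer.camera(n);cv2.imwrite(f'pics/{n}3.png',cv2.resize(p[130:280,180:340,::-1],None,fx=4,fy=4)); np.savez(f"{n}3.npz",p=p,d=d)
E
```

```text
pos [0.6302 0.1103 0.1776] toolx deg 85.36 zaxis [ 2.4e-03  4.0e-04 -1.0e+00] tool delta mm [ -45.6 -182.5   17.1] wz -0.0 F [-0.5 -0.1 -0.6] w 0.673 t 11.45
```

View pics/side3.png

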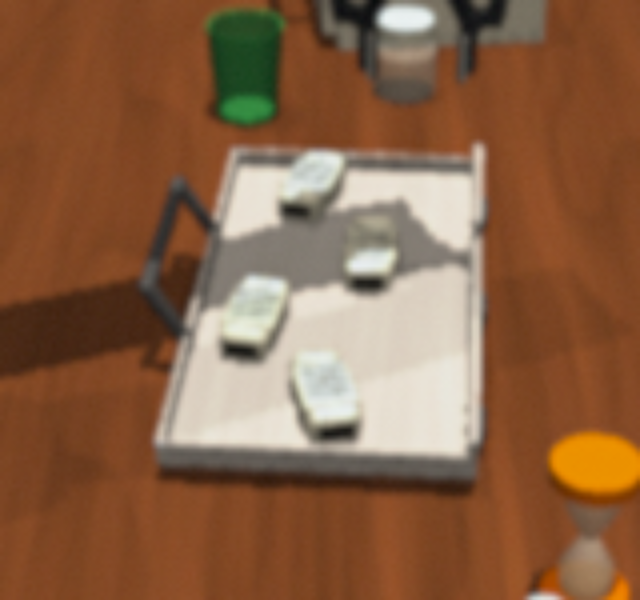

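View pics/top3.png

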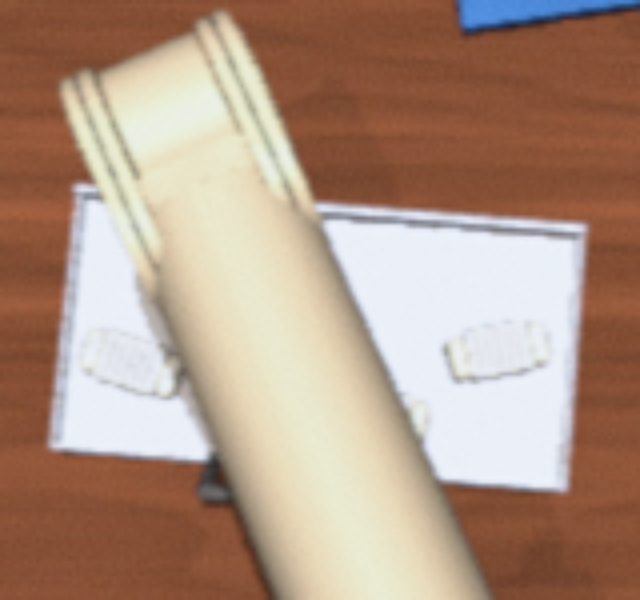

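```bash
python3 - <<'E'
from h import *
p=np.load('top0.npz')['p']; m=np.zeros((420,560),bool); s=p[244:268,222:292].astype(int)
m[244:268,222:292]=(s.max(-1)<85)&(s.max(-1)-s.min(-1)<30)
v,u=np.nonzero(m); Q=np.array([ray('top',a,b,.073) for a,b in zip(u,v)])
c=np.array([.4447,.0797]);t=np.array([.08,.997]);nx=np.array([.997,-.08])
q=Q[:,:2]-c; print(len(q),'x profile',[ (k,(q[np.abs(q@t-k)<.01]@nx).mean().round(4),(q[np.abs(q@t-k)<.01]@nx).std().round(4)) for k in (-.06,-.03,0,.03,.06)],(q@t).min(),(q@t).max())
# side view
p=np.load('side0.npz')['p'];x=ray('side',*proj('side',[.4447,.0797,.071]),.071);print(proj('side',[.4447,.0797,.071]),proj('side',[.4447+.006,.0797+.075,.071]),proj('side',[.4447-.006,.0797-.075,.071]))
cv2.imwrite('pics/bar.png',cv2.resize(p[165:235,200:300,::-1],None,fx=6,fy=6))
go([.4447,.0797,.16],85.4)
E
```

```text
85 x profile [(-0.06, np.float64(-0.0069), np.float64(0.0005)), (-0.03, np.float64(-0.0066), np.float64(0.0003)), (0, np.float64(-0.0068), np.float64(0.0009)), (0.03, np.float64(-0.0071), np.float64(0.001)), (0.06, np.float64(0.0048), np.float64(0.0113))] -0.0827158919125611 0.07628805517433403
(np.float64(220.26381704491712), np.float64(187.08329764987215)) (np.float64(224.0518529948232), np.float64(174.73288685227857)) (np.float64(216.09258595875866), np.float64(200.68306759055238))
pos [0.6285 0.1112 0.1765] toolx deg 85.44 zaxis [ 2.e-04  4.e-04 -1.e+00] tool delta mm [ -46.  -180.7   16.5] wz 0.0 F [-0.4 -0.6 -0.6] w 0.672 t 11.55
```

View pics/bar.png

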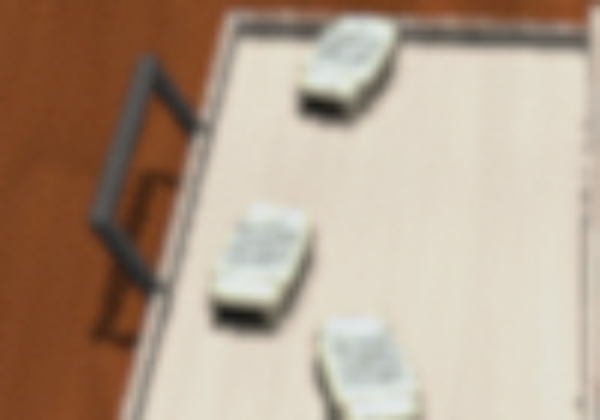

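Call:
move_arm:
  deltas:
    - [-0.009,-0.037,0,0,0,0,-0.2]
    - [-0.009,-0.037,0,0,0,0,-0.2]
    - [-0.009,-0.037,0,0,0,0,-0.2]
    - [-0.009,-0.037,0,0,0,0,-0.2]
    - [-0.0095,-0.035,0,0,0,0,-0.2]
    - [0,0,0.015,0,0,0,-0.2]
    - [0,0,0,0,0,0,-0.2]

```text
clock: 12.42
position: [0.4422, 0.08, 0.1601]
ee_rot: [0.735, 0.678, -0.001, -0.0]
ft_force: [0.1, -0.4, 0.9]
grip_width: 0.396
```

```bash
python3 - <<'E'
from h import *
go([.4417,.080,.052],85.4)
p,d=viewer.camera('side');cv2.imwrite('pics/s4.png',cv2.resize(p[130:280,150:350,::-1],None,fx=4,fy=4))
print(manip.get_obs()['joint_pos'].round(2))
E
```

```text
pos [0.4422 0.08   0.1601] toolx deg 85.44 zaxis [-1.e-03 -6.e-04 -1.e+00] tool delta mm [  0.   -0.3 108.1] wz 0.0 F [ 0.1 -0.4  0.9] w 0.396 t 12.425
[ 0.4   0.04 -0.68  1.96  0.03  1.15 -0.38]
```

View pics/s4.png

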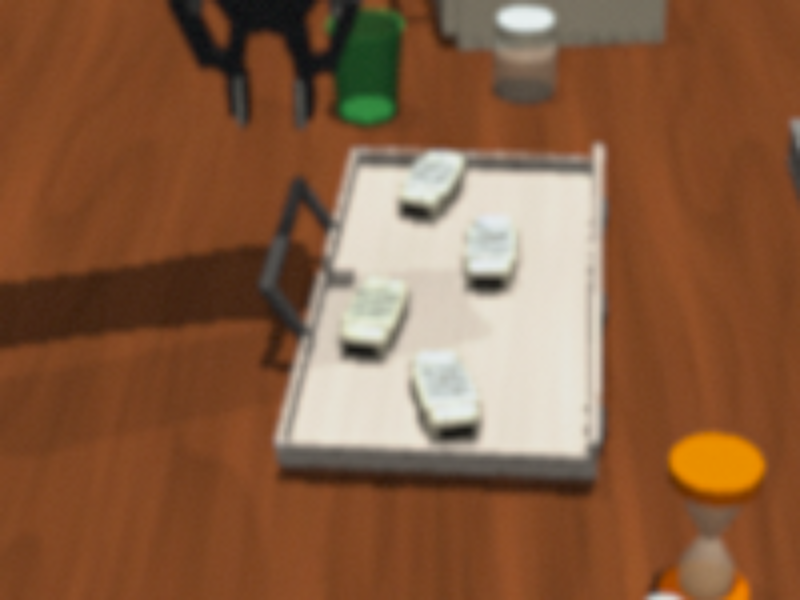

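All four lie flat with clear gaps between them, and the open jaws are above the bar. I go down onto the bar next.

Call:
move_arm:
  deltas:
    - [0,0,0.02,0,0,0,-0.2]
    - [0,0,0.02,0,0,0,-0.2]
    - [0,0,0.02,0,0,0,-0.2]
    - [0,0,0.012,0,0,0,-0.2]
    - [0,0,0.012,0,0,0,-0.2]
    - [0,0,0.012,0,0,0,-0.2]
    - [0,0,0.012,0,0,0,-0.2]
    - [0,0,0,0,0,0,-0.2]
    - [0,0,0,0,0,0,-0.2]

```text
clock: 13.6
position: [0.4429, 0.0801, 0.0531]
ee_rot: [0.735, 0.678, 0.0, 0.0]
ft_force: [-0.4, -0.1, 0.1]
grip_width: 0.402
```

```bash
python3 - <<'E'
from h import *
go([.4417,.080,.052],85.4)
p,d=viewer.camera('side');cv2.imwrite('pics/s5.png',cv2.resize(p[130:230,180:300,::-1],None,fx=6,fy=6))
E
```

```text
pos [0.4429 0.0801 0.0531] toolx deg 85.43 zaxis [ 4.e-04  0.e+00 -1.e+00] tool delta mm [-0.2 -1.2  1.1] wz 0.0 F [-0.4 -0.1  0.1] w 0.402 t 13.6
```

View pics/s5.png

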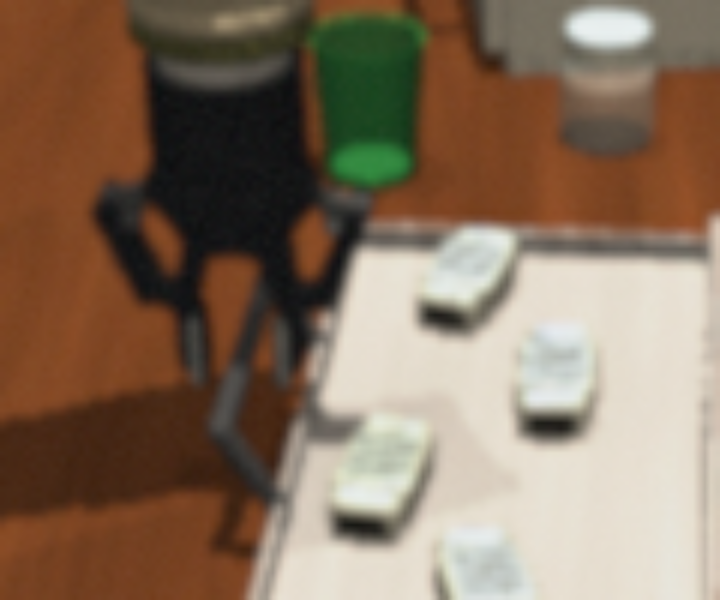

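The bar runs between the two fingers, about centred at (240,355) in the crop. Now I close gently.

Call:
move_arm:
  deltas:
    - [0,0,0,0,0,0,-0.4]
    - [0,0,0,0,0,0,-0.55]
    - [0,0,0,0,0,0,-0.7]
    - [0,0,0,0,0,0,-0.85]
    - [0,0,0,0,0,0,-1]
    - [0,0,0,0,0,0,-1]
    - [0,0,0,0,0,0,-1]
  force: 25

```text
clock: 14.52
position: [0.4448, 0.0799, 0.0536]
ee_rot: [0.735, 0.678, 0.002, 0.001]
ft_force: [7.4, -0.5, -2.1]
grip_width: 0.13
```

```bash
python3 - <<'E'
from h import *
go([.4417,.080,.052],85.4)
# arc in tool y (≈tray x) and z from start
for th in np.arange(0,.66,.05):
    print(round(th,2), round(1000*(-.235*np.cos(th)+.055*np.sin(th)+.235),1), round(1000*(.235*np.sin(th)+.055*np.cos(th)-.055),1))
E
```

```text
pos [0.4448 0.0799 0.0536] toolx deg 85.4 zaxis [ 4.3e-03  4.0e-04 -1.0e+00] tool delta mm [-0.2 -3.1  1.6] wz -0.0 F [ 7.4 -0.5 -2.1] w 0.13 t 14.525
0.0 0.0 0.0
0.05 3.0 11.7
0.1 6.7 23.2
0.15 10.9 34.5
0.2 15.6 45.6
0.25 20.9 56.4
0.3 26.7 67.0
0.35 33.1 77.2
0.4 40.0 87.2
0.45 47.3 96.7
0.5 55.1 105.9
0.55 63.4 114.7
0.6 72.1 123.1
0.65 81.2 131.0
```

Call:
move_arm:
  deltas:
    - [0,0.003,0,0,0,0,-1]
    - [0,0.0015,-0.006,0,0,0,-1]
    - [0,0.0015,-0.006,0,0,0,-1]
    - [0,0.0018,-0.0058,0,0,0,-1]
    - [0,0.0019,-0.0057,0,0,0,-1]
    - [0,0.0021,-0.0057,0,0,0,-1]
    - [0,0.0021,-0.0056,0,0,0,-1]
    - [0,0.0023,-0.0056,0,0,0,-1]
    - [0,0.0024,-0.0055,0,0,0,-1]
    - [0,0,0,0,0,0,-1]

```text
clock: 15.78
position: [0.4596, 0.0787, 0.0985]
ee_rot: [0.735, 0.678, -0.001, -0.001]
ft_force: [-9.1, 1.3, -0.4]
grip_width: 0.13
```

```bash
python3 - <<'E'
from h import *
go([.4447,.080,.052],85.4)
p,d=viewer.camera('side');cv2.imwrite('pics/s6.png',cv2.resize(p[100:280,150:350,::-1],None,fx=3.3,fy=3.3))
E
```

```text
pos [0.4596 0.0787 0.0985] toolx deg 85.45 zaxis [-3.5e-03 -5.0e-04 -1.0e+00] tool delta mm [  0.1 -14.8  46.6] wz 0.0 F [-9.1  1.3 -0.4] w 0.13 t 15.775
```

View pics/s6.png

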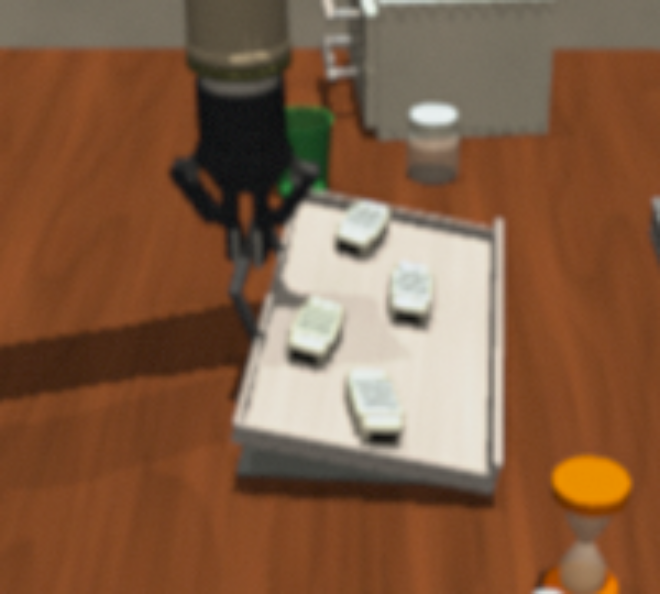

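Call:
move_arm:
  deltas:
    - [0,0.0015,-0.0054,0,0,0,-1]
    - [0,0.0018,-0.0054,0,0,0,-1]
    - [0,0.0028,-0.0053,0,0,0,-1]
    - [0,0.0028,-0.0053,0,0,0,-1]
    - [0,0.0031,-0.0051,0,0,0,-1]
    - [0,0.0032,-0.0051,0,0,0,-1]
    - [0,0.0034,-0.005,0,0,0,-1]
    - [0,0.0034,-0.005,0,0,0,-1]
    - [0,0,0,0,0,0,-1]
    - [0,0,0,0,0,0,-1]

```text
clock: 17.08
position: [0.4829, 0.0768, 0.1405]
ee_rot: [0.735, 0.678, -0.0, -0.0]
ft_force: [-6.5, -0.0, -0.7]
grip_width: 0.128
```

```bash
python3 - <<'E'
from h import *
go([.4447,.080,.052],85.4)
p,d=viewer.camera('side');cv2.imwrite('pics/s7.png',cv2.resize(p[100:280,150:350,::-1],None,fx=3.3,fy=3.3))
E
```

```text
pos [0.4829 0.0768 0.1405] toolx deg 85.43 zaxis [-9.e-04 -3.e-04 -1.e+00] tool delta mm [  0.2 -38.2  88.5] wz 0.0 F [-6.5 -0.  -0.7] w 0.128 t 17.075
```

View pics/s7.png

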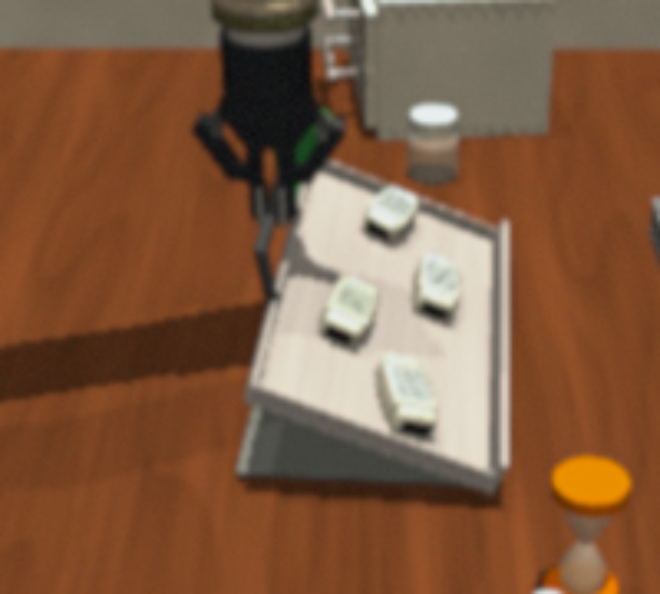

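Call:
move_arm:
  deltas:
    - [0,0.0032,-0.0048,0,0,0,-1]
    - [0,0.0035,-0.0048,0,0,0,-1]
    - [0,0.0038,-0.0046,0,0,0,-1]
    - [0,0.0038,-0.0046,0,0,0,-1]
    - [0,0,0,0,0,0,-1]
    - [0,0,0,0,0,0,-1]
    - [0,0,0,0,0,0,-1]

```text
clock: 18.0
position: [0.4975, 0.0757, 0.1597]
ee_rot: [0.735, 0.678, -0.0, 0.0]
ft_force: [-6.9, -0.1, 1.1]
grip_width: 0.128
```

```bash
python3 - <<'E'
from h import *
go([.4447,.080,.052],85.4)
p,d=viewer.camera('side');cv2.imwrite('pics/s8.png',cv2.resize(p[100:280,150:350,::-1],None,fx=3.3,fy=3.3))
E
```

```text
pos [0.4975 0.0757 0.1597] toolx deg 85.42 zaxis [-1.e-04 -3.e-04 -1.e+00] tool delta mm [ 1.000e-01 -5.300e+01  1.077e+02] wz 0.0 F [-6.9 -0.1  1.1] w 0.128 t 18.0
```

View pics/s8.png

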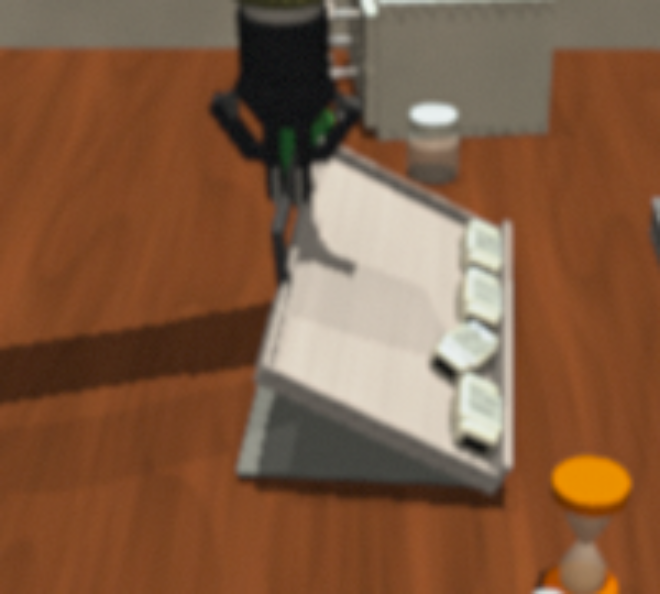

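```bash
python3 - <<'E'
from h import *
p,d=viewer.camera('side');cv2.imwrite('pics/s9.png',cv2.resize(p[150:260,250:320,::-1],None,fx=5,fy=5,interpolation=2))
p,d=viewer.camera('top');cv2.imwrite('pics/t9.png',cv2.resize(p[160:270,180:340,::-1],None,fx=5,fy=5,interpolation=2))
E
```

```text
(no output)
```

View pics/s9.png

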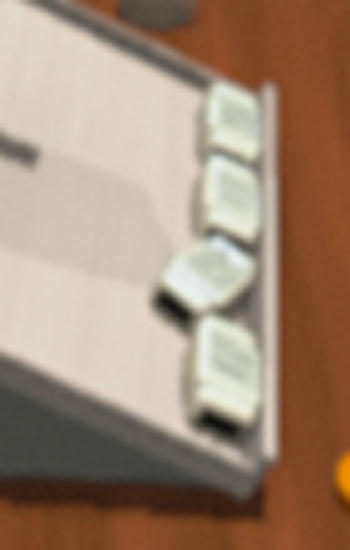

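View pics/t9.png

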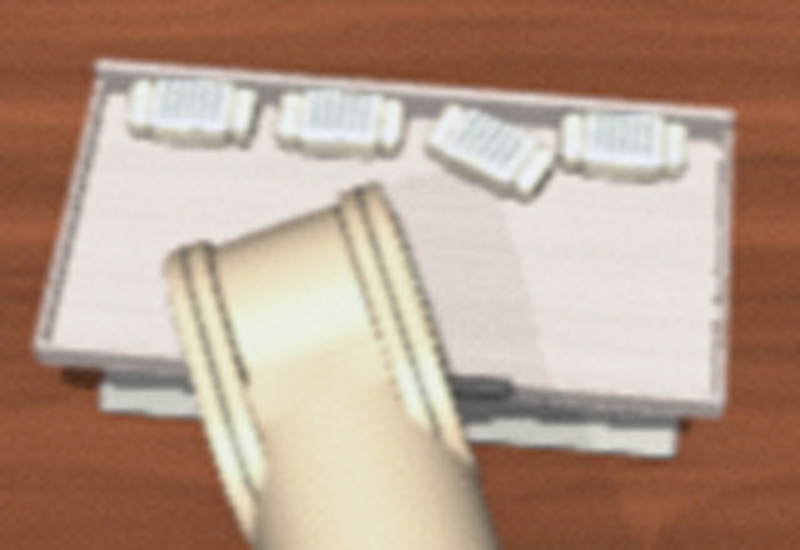

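The third piece is cocked: its right end is caught on the right-hand piece, at about (548,175) in the top crop. I tilt further to work it free.

Call:
move_arm:
  deltas:
    - [0,0.0036,-0.0044,0,0,0,-1]
    - [0,0.0041,-0.0044,0,0,0,-1]
    - [0,0.0043,-0.0042,0,0,0,-1]
    - [0,0.0044,-0.0042,0,0,0,-1]
    - [0,0.0045,-0.004,0,0,0,-1]
    - [0,0.0046,-0.0039,0,0,0,-1]
    - [0,0,0,0,0,0,-1]
    - [0,0,0,0,0,0,-1]

```text
clock: 19.15
position: [0.5229, 0.0736, 0.1854]
ee_rot: [0.735, 0.678, -0.0, 0.0]
ft_force: [-11.3, -0.1, 8.5]
grip_width: 0.132
```

```bash
python3 - <<'E'
from h import *
go([.4447,.080,.052],85.4)
p,d=viewer.camera('top');cv2.imwrite('pics/t10.png',cv2.resize(p[160:270,180:340,::-1],None,fx=5,fy=5,interpolation=2))
E
```

```text
pos [0.5229 0.0736 0.1854] toolx deg 85.42 zaxis [-1.e-04 -5.e-04 -1.e+00] tool delta mm [  0.2 -78.4 133.4] wz 0.0 F [-11.3  -0.1   8.5] w 0.132 t 19.15
```

View pics/t10.png

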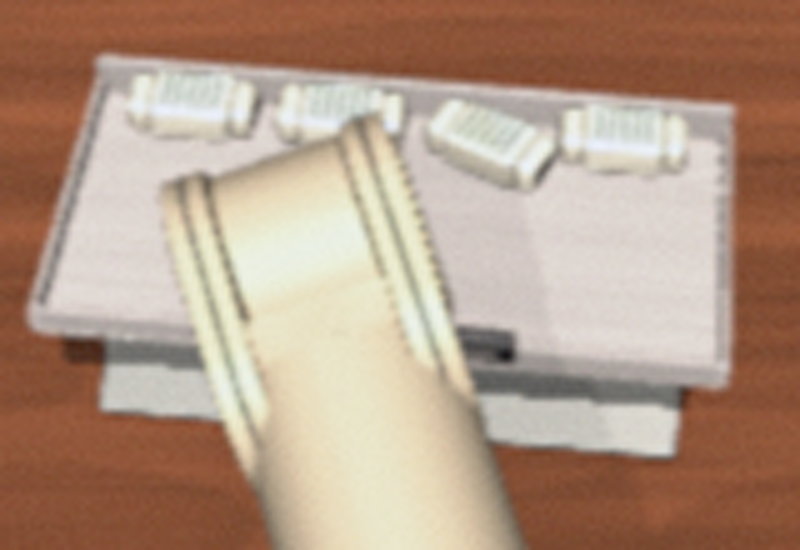

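Still caught. I ease the radial preload and shake the tilt in small strokes, about 0.6 rad/s, well below the 2.5 rad/s limit.

Call:
move_arm:
  deltas:
    - [0,-0.0012,-0.0009,0,0,0,-1]
    - [0,-0.015,0.0125,0,0,0,-1]
    - [0,0.015,-0.0125,0,0,0,-1]
    - [0,-0.015,0.0125,0,0,0,-1]
    - [0,0.015,-0.0125,0,0,0,-1]
    - [0,-0.015,0.0125,0,0,0,-1]
    - [0,0.015,-0.0125,0,0,0,-1]
    - [0,0,0,0,0,0,-1]
    - [0,0,0,0,0,0,-1]
  force: 40

```text
clock: 20.32
position: [0.5219, 0.0734, 0.1862]
ee_rot: [0.735, 0.678, -0.0, 0.0]
ft_force: [-8.8, -2.4, 7.7]
grip_width: 0.117
```

```bash
python3 - <<'E'
from h import *
go([.4447,.080,.052],85.4)
p,d=viewer.camera('top');cv2.imwrite('pics/t11.png',cv2.resize(p[160:270,180:340,::-1],None,fx=5,fy=5,interpolation=2))
E
```

```text
pos [0.5219 0.0734 0.1862] toolx deg 85.4 zaxis [ 3.e-04 -8.e-04 -1.e+00] tool delta mm [  0.5 -77.5 134.2] wz -0.0 F [-8.8 -2.4  7.7] w 0.117 t 20.325
```

View pics/t11.png

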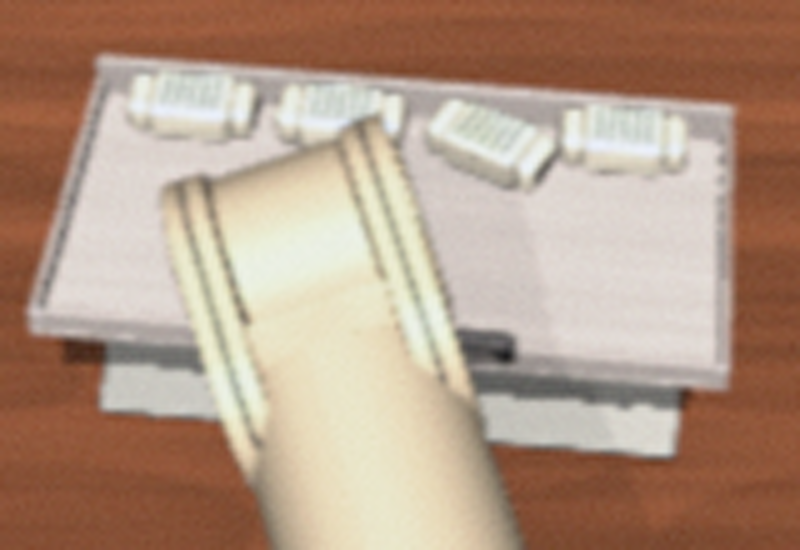

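Call:
move_arm:
  deltas:
    - [0,0.0095,-0.0085,0,0,0,-1]
    - [0,0.0105,-0.0085,0,0,0,-1]
    - [0,0,0,0,0,0,-1]
    - [0,0,0,0,0,0,-1]

```text
clock: 20.88
position: [0.5415, 0.0718, 0.2021]
ee_rot: [0.735, 0.678, -0.0, 0.0]
ft_force: [-4.4, -2.3, 2.5]
grip_width: 0.118
```

```bash
python3 - <<'E'
from h import *
go([.4447,.080,.052],85.4)
p,d=viewer.camera('top');cv2.imwrite('pics/t12.png',cv2.resize(p[160:270,180:340,::-1],None,fx=5,fy=5,interpolation=2))
p,d=viewer.camera('side');cv2.imwrite('pics/s12.png',cv2.resize(p[130:260,220:320,::-1],None,fx=5,fy=5,interpolation=2))
E
```

```text
pos [0.5415 0.0718 0.2021] toolx deg 85.41 zaxis [-2.e-04 -6.e-04 -1.e+00] tool delta mm [  0.5 -97.2 150.1] wz 0.0 F [-4.4 -2.3  2.5] w 0.118 t 20.875
```

View pics/t12.png

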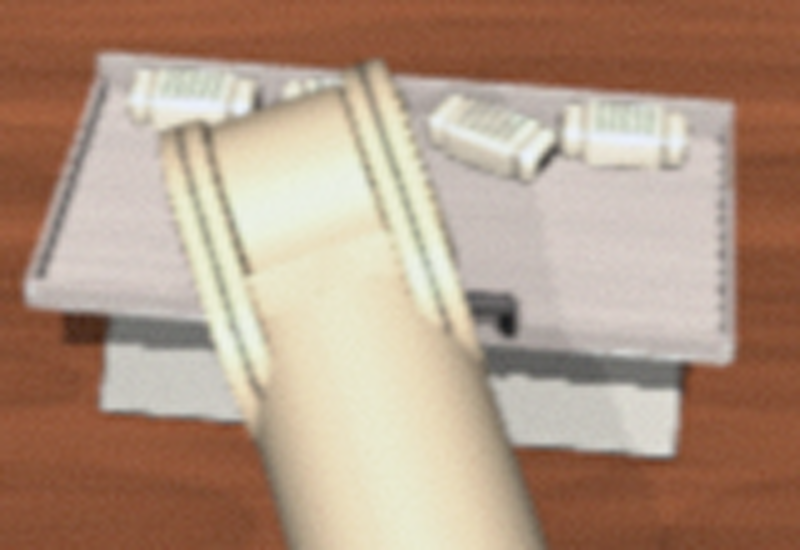

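View pics/s12.png

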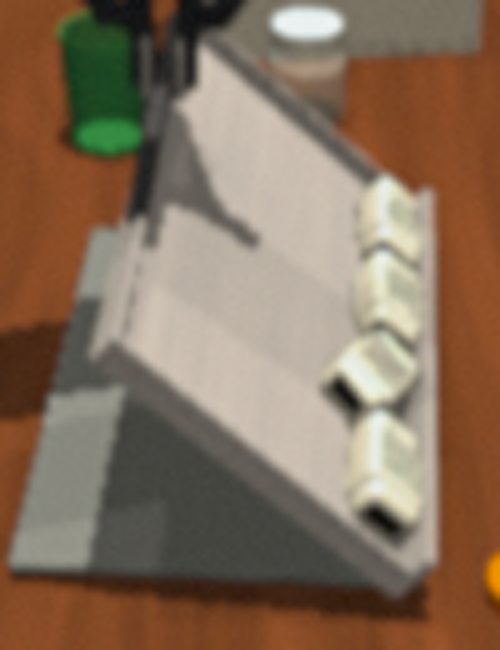

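```bash
cat > tr.py <<'E'
from h import *
def analyse(save=None):
    p,d=viewer.camera('top'); W=pts('top',d)
    y=np.array([.08,.997,0]); y/=np.linalg.norm(y)
    # floor plane: right part of tray
    q=W[190:235,290:322].reshape(-1,3); q=q[(q[:,2]>.01)&(q[:,2]<.3)]
    ex=np.array([.997,-.08,0]); ex/=np.linalg.norm(ex)
    A=np.c_[q@ex,np.ones(len(q))]; s,b=np.polyfit(q@ex,q[:,2],1)
    for _ in range(4):
        r=q[:,2]-(s*(q@ex)+b); k=np.abs(r)<.008; s,b=np.polyfit(q[k]@ex,q[k][:,2],1)
    th=-np.arctan(s); print('tilt',th.round(3))
    zt=np.array([np.sin(th)*ex[0],np.sin(th)*ex[1],np.cos(th)]); xt=np.cross(y,zt)
    H=np.array([.679,.061,.016])
    L=np.stack([(W-H)@xt+.105,(W-H)@y,(W-H)@zt-.004],-1)
    m=((L[...,2]>.016)&(L[...,2]<.036)&(L[...,0]>-.09)&(L[...,0]<.098)&(np.abs(L[...,1])<.2)).astype(np.uint8)
    m=cv2.morphologyEx(m,cv2.MORPH_OPEN,np.ones((3,3)))
    n,l,S,c=cv2.connectedComponentsWithStats(m)
    for i in range(1,n):
        if S[i,4]<60: continue
        Q=L[l==i]; r=cv2.minAreaRect(Q[:,:2].astype(np.float32)*1000); B=cv2.boxPoints(r)
        print(S[i,4],'rect',np.round(r[0],1),np.round(r[1],1),round(r[2],1),'box',B.round(0).tolist(),'z',np.percentile(Q[:,2],50).round(3))
    fz=L[(L[...,0]>.02)&(L[...,0]<.05)&(np.abs(L[...,1])<.18)&(np.abs(L[...,2])<.05)]
    print('floor z med',np.median(fz[:,2]).round(4))
if __name__=='__main__': analyse()
E
python3 tr.py
```

```text
tilt 0.734
225 rect [ 75.3 140.4] [81.2 43.7] 89.0 box [[53.0, 100.0], [96.0, 99.0], [98.0, 181.0], [54.0, 181.0]] z 0.024
210 rect [ 63.6 -50. ] [84.6 41.7] 63.7 box [[26.0, -79.0], [64.0, -97.0], [101.0, -21.0], [64.0, -3.0]] z 0.024
208 rect [  75.5 -135.2] [77.3 43.4] 89.1 box [[53.0, -174.0], [97.0, -174.0], [98.0, -97.0], [54.0, -96.0]] z 0.024
floor z med -0.0001
```

The depth fit gives a tilt of 0.73 rad. The third piece sits at about 26°, wedged between the fence and the right-hand piece, and floor friction holds it there. I bump the tray lightly against its upper stop to unload the floor for a moment.

Call:
move_arm:
  deltas:
    - [0,-0.0253,0.0202,0,0,0,-1]
    - [0,0.0428,-0.0312,0,0,0,-1]
    - [0,0,0,0,0,0,-1]
    - [0,-0.0175,0.011,0,0,0,-1]

```text
clock: 21.52
position: [0.5419, 0.0715, 0.2028]
ee_rot: [0.735, 0.678, -0.0, 0.0]
ft_force: [-4.0, -3.4, 3.8]
grip_width: 0.114
```

```bash
python3 - <<'E'
from h import *
go([.4447,.080,.052],85.4)
E
python3 tr.py
```

```text
pos [0.5419 0.0715 0.2028] toolx deg 85.38 zaxis [ 4.e-04 -9.e-04 -1.e+00] tool delta mm [  0.8 -97.6 150.7] wz -0.0 F [-4.  -3.4  3.8] w 0.114 t 21.525
tilt 0.735
219 rect [ 74.9 139.9] [81.5 44.1] 89.4 box [[52.0, 99.0], [97.0, 99.0], [97.0, 180.0], [53.0, 181.0]] z 0.024
430 rect [ 74.6 -94.3] [ 46.  158.5] 0.4 box [[51.0, -15.0], [52.0, -174.0], [98.0, -173.0], [97.0, -15.0]] z 0.024
floor z med -0.001
```

It came free after one bump, and both right-hand pieces now lie along the fence. I check the side view, then lower.

```bash
python3 - <<'E'
from h import *
p,d=viewer.camera('side');cv2.imwrite('pics/s13.png',cv2.resize(p[130:260,220:320,::-1],None,fx=5,fy=5,interpolation=2))
for th in (.734,.7,.65,.6,.55,.5,.45,.4,.35,.3,.25,.2,.15,.1,.05,0): print(th, round(1000*(-.235*np.cos(th)+.055*np.sin(th)+.235),1), round(1000*(.235*np.sin(th)+.055*np.cos(th)-.055),1))
E
```

```text
0.734 97.4 143.3
0.7 90.7 138.5
0.65 81.2 131.0
0.6 72.1 123.1
0.55 63.4 114.7
0.5 55.1 105.9
0.45 47.3 96.7
0.4 40.0 87.2
0.35 33.1 77.2
0.3 26.7 67.0
0.25 20.9 56.4
0.2 15.6 45.6
0.15 10.9 34.5
0.1 6.7 23.2
0.05 3.0 11.7
0 0.0 0.0
```

View pics/s13.png

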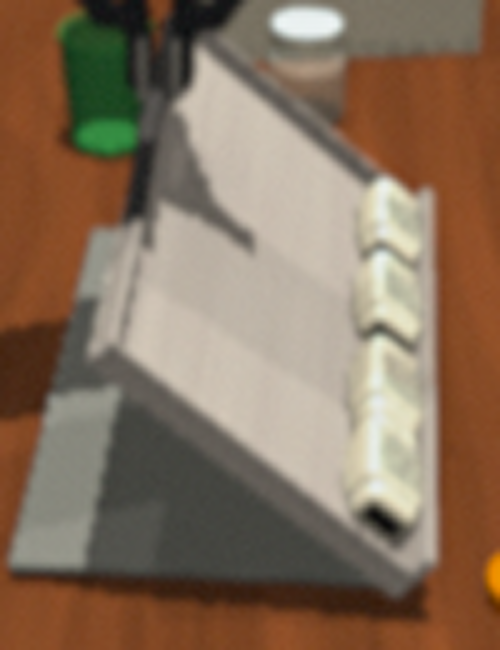

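All four now sit in one row against the fence. Lowering in 0.05 rad steps.

Call:
move_arm:
  deltas:
    - [0,-0.0067,0.0048,0,0,0,-1]
    - [0,-0.0095,0.0075,0,0,0,-1]
    - [0,-0.0091,0.0079,0,0,0,-1]
    - [0,-0.0087,0.0084,0,0,0,-1]
    - [0,-0.0083,0.0088,0,0,0,-1]
    - [0,-0.0078,0.0092,0,0,0,-1]
    - [0,-0.0073,0.0095,0,0,0,-1]
    - [0,-0.0069,0.01,0,0,0,-1]
    - [0,-0.0032,0.0051,0,0,0,-1]
    - [0,0,0,0,0,0,-1]

```text
clock: 22.88
position: [0.4741, 0.0776, 0.1306]
ee_rot: [0.735, 0.678, -0.0, -0.0]
ft_force: [-0.5, -3.0, -3.2]
grip_width: 0.12
```

```bash
python3 - <<'E'
from h import *
go([.4448,.080,.0536],85.4)
E
python3 tr.py
```

```text
pos [0.4741 0.0776 0.1306] toolx deg 85.44 zaxis [-2.e-04  1.e-04 -1.e+00] tool delta mm [  0.  -29.4  77. ] wz 0.0 F [-0.5 -3.  -3.2] w 0.12 t 22.875
tilt 0.321
269 rect [ 76.6 140. ] [78.7 40.5] 87.5 box [[55.0, 102.0], [95.0, 100.0], [99.0, 178.0], [58.0, 180.0]] z 0.024
276 rect [76.5 44.8] [79.2 41.7] 88.4 box [[55.0, 6.0], [96.0, 5.0], [98.0, 84.0], [57.0, 85.0]] z 0.024
545 rect [ 76.6 -95. ] [ 42.5 160.9] 0.1 box [[55.0, -15.0], [55.0, -175.0], [98.0, -175.0], [98.0, -14.0]] z 0.024
floor z med -0.0005
```

Call:
move_arm:
  deltas:
    - [0,-0.0032,0.0051,0,0,0,-1]
    - [0,-0.0058,0.0106,0,0,0,-1]
    - [0,-0.0053,0.0108,0,0,0,-1]
    - [0,-0.0047,0.0111,0,0,0,-1]
    - [0,-0.0042,0.0113,0,0,0,-1]
    - [0,-0.0019,0.0057,0,0,0,-1]
    - [0,-0.0018,0.0058,0,0,0,-1]
    - [0,-0.0008,0.003,0,0,0,-1]
    - [0,-0.0007,0.003,0,0,0,-1]
    - [0,0,0,0,0,0,-1]

```text
clock: 24.18
position: [0.4458, 0.08, 0.0644]
ee_rot: [0.735, 0.678, -0.0, -0.0]
ft_force: [-0.7, 0.9, -2.5]
grip_width: 0.119
```

```bash
python3 - <<'E'
from h import *
go([.4448,.080,.0536],85.4)
E
python3 tr.py
```

```text
pos [0.4458 0.08   0.0644] toolx deg 85.44 zaxis [-3.e-04  1.e-04 -1.e+00] tool delta mm [-0.1 -1.  10.8] wz 0.0 F [-0.7  0.9 -2.5] w 0.119 t 24.175
tilt 0.02
280 rect [ 77.6 139.5] [79.4 40.3] 89.8 box [[57.0, 100.0], [98.0, 100.0], [98.0, 179.0], [58.0, 179.0]] z 0.025
288 rect [77.  44.7] [80.4 40.2] 87.6 box [[55.0, 5.0], [95.0, 4.0], [99.0, 84.0], [59.0, 86.0]] z 0.025
592 rect [ 77.4 -95.2] [ 41.1 160.4] 0.1 box [[57.0, -15.0], [57.0, -175.0], [98.0, -175.0], [98.0, -15.0]] z 0.025
floor z med -0.0004
```

Call:
move_arm:
  deltas:
    - [0,-0.0006,0.002,0,0,0,-1]
    - [0,-0.0006,0.002,0,0,0,-1]
    - [0,0,0.002,0,0,0,-1]
    - [0,0,0,0,0,0,-1]
    - [0,0,0,0,0,0,-1]

```text
clock: 24.85
position: [0.4449, 0.0801, 0.0601]
ee_rot: [0.735, 0.678, -0.0, 0.0]
ft_force: [-13.8, -0.5, 27.7]
grip_width: 0.116
```

```bash
python3 - <<'E'
from h import *
go([.4448,.080,.0536],85.4)
E
python3 tr.py
```

```text
pos [0.4449 0.0801 0.0601] toolx deg 85.43 zaxis [-2.0e-04 -1.2e-03 -1.0e+00] tool delta mm [-0.  -0.1  6.5] wz 0.0 F [-13.8  -0.5  27.7] w 0.116 t 24.85
tilt 0.002
285 rect [ 76.9 139.4] [40.  80.5] 2.9 box [[55.0, 179.0], [59.0, 98.0], [99.0, 100.0], [95.0, 181.0]] z 0.025
285 rect [77.1 44.8] [40.4 76.8] 4.4 box [[54.0, 82.0], [60.0, 5.0], [100.0, 8.0], [94.0, 85.0]] z 0.025
578 rect [ 77.5 -95.2] [160.7  40.7] 90.0 box [[57.0, -175.0], [98.0, -176.0], [98.0, -15.0], [57.0, -15.0]] z 0.025
floor z med -0.0002
```

Tray is flat (0.002 rad). I ease the preload and let go.

Call:
move_arm:
  deltas:
    - [0,-0.0015,-0.0025,0,0,0,-1]
    - [0,0,0,0,0,0,-1]
    - [0,0,0,0,0,0,-0.75]
    - [0,0,0,0,0,0,-0.6]
    - [0,0,0,0,0,0,-0.4]
    - [0,0,0,0,0,0,-0.2]
    - [0,0,0,0,0,0,-0.2]
    - [0,0,0,0,0,0,-0.2]

```text
clock: 25.9
position: [0.4432, 0.08, 0.061]
ee_rot: [0.735, 0.678, -0.0, 0.0]
ft_force: [0.0, -0.8, 0.2]
grip_width: 0.4
```

```bash
python3 - <<'E'
from h import *
go([.4448,.080,.0536],85.4)
p,d=viewer.camera('side');cv2.imwrite('pics/s14.png',cv2.resize(p[130:280,170:320,::-1],None,fx=4,fy=4,interpolation=2))
E
python3 tr.py
```

```text
pos [0.4432 0.08   0.061 ] toolx deg 85.43 zaxis [-1.e-04 -1.e-04 -1.e+00] tool delta mm [0.1 1.6 7.4] wz 0.0 F [ 0.  -0.8  0.2] w 0.4 t 25.9
tilt -0.0
284 rect [ 77.6 139.5] [79.2 39.7] 88.8 box [[57.0, 100.0], [97.0, 100.0], [98.0, 179.0], [59.0, 180.0]] z 0.025
291 rect [77.6 44.6] [39.2 77.1] 2.7 box [[56.0, 82.0], [60.0, 5.0], [99.0, 7.0], [95.0, 84.0]] z 0.025
591 rect [ 77.2 -94.3] [ 41.4 158.6] 0.1 box [[56.0, -15.0], [57.0, -174.0], [98.0, -174.0], [98.0, -15.0]] z 0.025
floor z med 0.0
```

View pics/s14.png

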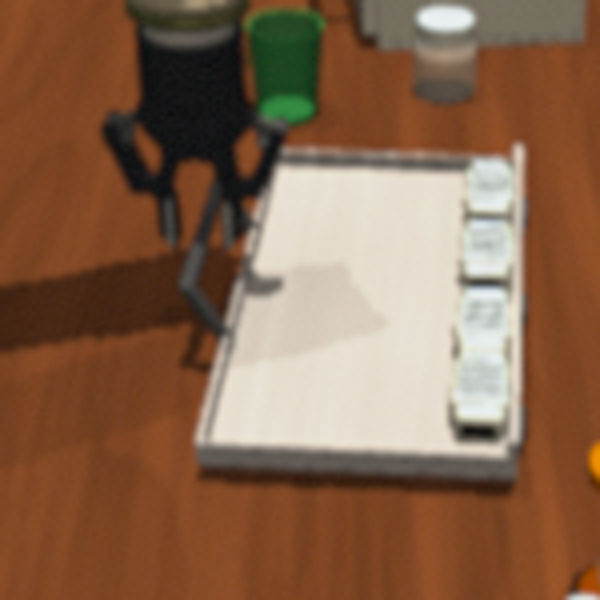

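The fingers are open around the bar and touching nothing. I retreat straight up and check everything.

Call:
move_arm:
  deltas:
    - [0,0,-0.01,0,0,0,-0.2]
    - [0,0,-0.03,0,0,0,-0.2]
    - [0,0,-0.04,0,0,0,-0.2]
    - [0,0,-0.04,0,0,0,-0.2]
    - [0,0,-0.03,0,0,0,-0.2]
    - [0,0,0,0,0,0,-0.2]
    - [0,0,0,0,0,0,-0.2]

```text
clock: 26.88
position: [0.443, 0.08, 0.2108]
ee_rot: [0.735, 0.678, -0.0, 0.0]
ft_force: [-0.3, 0.8, -0.5]
grip_width: 0.401
```

```bash
python3 - <<'E'
from h import *
go([.4448,.080,.0536],85.4)
p,d=viewer.camera('side');cv2.imwrite('pics/s15.png',p[:,:,::-1])
a=np.load('side0.npz')['p'].astype(int); D=np.abs(p.astype(int)-a).max(-1)
print('bystander change: timer',D[238:288,312:345].mean(),'med',D[280:320,300:328].mean(),'jar',D[130:155,272:292].mean(),'tumbler',D[130:162,230:252].mean(),'spoon',D[340:365,283:310].mean())
E
python3 tr.py
```

```text
pos [0.443  0.08   0.2108] toolx deg 85.43 zaxis [-1.e-04 -3.e-04 -1.e+00] tool delta mm [  0.2   1.8 157.2] wz 0.0 F [-0.3  0.8 -0.5] w 0.401 t 26.875
bystander change: timer 4.841818181818182 med 4.5285714285714285 jar 4.552 tumbler 4.136363636363637 spoon 5.871111111111111
tilt 0.001
291 rect [ 76.9 139.8] [40.4 80.9] 2.3 box [[55.0, 179.0], [58.0, 99.0], [99.0, 100.0], [95.0, 181.0]] z 0.025
296 rect [77.6 45. ] [39.6 78.2] 2.9 box [[56.0, 83.0], [60.0, 5.0], [99.0, 7.0], [95.0, 85.0]] z 0.025
579 rect [ 77.5 -95.1] [160.6  40.9] 90.0 box [[57.0, -175.0], [98.0, -175.0], [98.0, -15.0], [57.0, -15.0]] z 0.025
floor z med -0.0002
```

View pics/s15.png

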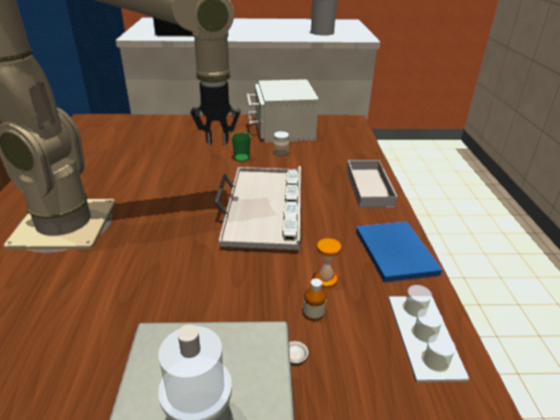

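The row is flush against the fence at columns 285–300, rows 170–238. The tray is flat, the bystanders have not moved and the arm is clear, so I hand in.

```bash
python3 -c "
from workcell import manip
print(manip.hand_in())"
```

```text
the job is handed in; nothing more can be done
None
```

I laid the spare flat in the empty place (y about +45 mm), then gripped the bar and tilted the tray until all four mouthpieces lay in one row along the fence. I lowered it gently, let go, moved clear and handed the job in at about 27 s; no verdict is reported.

- **Jam:** the piece next to the spare caught on its neighbour at about 26°. Tilting to 0.73 rad and small shakes did not free it, but one bump towards the 0.8 rad upper stop did.
- **Lowering:** the bar slipped about 6 mm in the grip, and the fingers pressed with about 28 N on the flat tray before I eased off.
- **Last checks:**
  - The tray's tilt was about 0.001 rad.
  - Centres measured about x = 77 mm, against 79 mm expected if flush. That is within the 2 mm calibration error, and the limit is 74 mm.
  - The two left pieces showed yaw of at most 0.05 rad. The two right pieces showed as one straight block, parallel to the fence.
  - The bystanders had not visibly moved, and the tool force was near zero.

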